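# Tamp the cold bricks level in the vaccine carrier

### The arm

A 7-joint arm with a two-finger parallel gripper is mounted at the origin on the work surface. World frame = base frame: x ahead of the robot, y to its left, z up, the work surface at z = 0. Lengths are in m, angles in rad, forces in N, time in s.
With the tool pointing down it reaches from about 0.4 to 0.85 m from the base axis. Payload 10.4 kg.
Tool frame: the origin (TCP) lies between the finger pads; the fingertips stand manip.finger_overhang ahead of it and the grasp point (between the pads) lies 11 mm behind it (manip.finger_overhang is the distance from the TCP to the fingertips, in m); x points along the fingers, z is the direction in which the jaws open and shut, and the axes are right-handed (so a half turn about x gives the same grasp; the last joint's range is limited). The gripper opens to 85 mm and grips with 20 to 120 N. Pads are 22 mm wide; open, the fingers measure 114 mm over their backs; the gripper's body (76 mm by 85 mm) begins 54 mm behind the grasp point. The pads swing forward as they close: fully open they stand 13 mm farther back than shut.
Start: joints at [1.295, 0.332, -0.065, 1.46, 0.022, 1.35, -0.088], TCP at [0.156, -0.605, 0.239] pointing down, gripper open.
Joint ranges: [-2.6, 2.6], [-0.5, 2.12], [-1.47, 1.34], [0.16, 2.42], [-1.27, 4.41], [0.06, 2.06], [-2.6, 2.6]. Speed limits (rad/s): [2.22, 2.22, 2.79, 2.79, 3.14, 3.14, 3.14].

### API

Orientations are given as a unit quaternion [x, y, z, w].
In Python, from workcell import get_obs, camera, workorder, manip gives the robot as it stands. The module is installed in compiled form; this text tells all that it offers.
- The arm moves only by the tool play_rows, never from a script. Its argument "increments" is text: rows parted by semicolons, each of 4 numbers parted by spaces: the shift along the tool's x, y, z in m, then the turn about the tool's x in rad. A call has 1 to 20 rows; each row shifts and turns the pose as measured when the row begins, along the tool's axes as they then stand; what a row does not reach is not made up. A row lasts 1/10 s, in which the tool goes at most 50 mm and 8.59 degrees, less where a joint would pass 70% of its speed; a pose out of reach is approached as far as the arm can. A call is refused whole if a number of a shift passes 0.05 or a number of a turn 0.15, either way. A call with a gripper value outside its range is refused whole. "hand" is the gripper command: -1 is fully open, 1 is shut, values between are in proportion, set as the call begins (left out, the last holds). The fingers move at their own pace and stop on an object; "squeeze" is the grip in N (left out, the last holds). Time passes only in rows, so rows that do not move let the fingers close. It gives the time, the measured TCP pose, the force and the opening at its end, in the units of the state.
- get_obs(): the state, without advancing time (a new reading comes with each control period).
- camera(name): name is "side" or "top" or "wrist"; returns a dict with "img" (420x560x3 uint8, blue, green, red), "fov_y" (degrees; the focal length in pixels is half the picture's height over the tangent of half this angle, whatever the lens; pixels are square), "cx", "cy" (the principal point, pixels), "R" (3x3) and "t" (3): a world point X has camera coordinates R X + t; the wrist camera has in their place "tool_from_camera" (4x4, takes a point from camera to tool coordinates, whose origin is the TCP and whose axes are the tool frame's). Camera axes: x right, y down, z forward; pixel columns grow to the right and rows downward; lengths in m; the calibration is good to about 2 mm. A picture is of the moment at which its call begins: read the wrist's pose just before it. There is no depth.
- workorder.hand_in(): hands the job in, once; it reports no verdict.
The state is a dict: "clock": time; "joint_pos": joint angles; "joint_velocities": joint speeds; "tau": joint torques, N m; "position": TCP position; "ee_rot": TCP orientation; "ft_force": force on the tool from outside, world axes, zero at the start; "torque": the same for the moment, N m; "grip_width": opening from 0.0 (shut) to 1.0 (fully open).
Only numpy, scipy, OpenCV 4.12 (cv2) and the standard library are available. Lean on these libraries where they do the work, as an engineer would, in place of code of your own. Each camera call takes 0.05 s, during which the arm holds its last target.

### The job

Two of the cooling bricks in the open white vaccine carrier have tipped up against its ends and stick up above the others. Take the flat-footed tamper by its handle, press straight down in the carrier with its foot until all the bricks lie flat and level, then stand the tamper back upright on the worktop about where it was. Use only the tamper on the bricks, not the fingers, and do not drop it into the carrier.

Things in the scene. Friction and masses are not known exactly. Their poses are not given: they have to be found in the camera images.
- tamper_grip (a point): Point in the handle, 100 mm above the tamper's underside. The tamper (0.3 kg, loose) stands upright: flat grey foot 126 (its x) x 86 (y) x 8 mm, low boss up to 18 mm, black rectangular post 34 (x) x 22 mm (y) up to 126 mm; grip the post across its 22 mm. z up. Once the bricks are flat its foot rests on them, underside 30 mm above the worktop.
- carrier: Open white box, fixed. Origin: centre of its underside, on the worktop; x along its long side. Outside 186 x 146 x 80 mm high, inside 150 x 110 mm, inner floor 10 mm above the worktop. Holds six blue bricks 60 x 32 x 20 mm, long side along x, in two rows of three: four lie flat, two lean. The tamper's foot fits in with 12 mm to spare all round if centred and parallel (either way round).
- brick_a: Loose blue cooling brick, 60 (x) x 32 (y) x 20 mm (z), 55 g, origin at its centre. Leans at about 34 degrees, upper end on the carrier's -x end wall, in any of three places along it, top about 60 mm above the worktop. Lying flat its centre is 20 mm above the worktop. A light push of about 1 to 3 N lays it down.
- brick_b: As brick_a, but it leans on the carrier's +x end wall.

How it is judged:
By the outcome, as a careful person would: the job done as asked, in the order asked, and still so for the second after the job is handed in, with the robot touching nothing.
It also fails if it takes over 48 s, if anything falls off the work surface, if the arm or the gripper's body presses on something with over 40 N, if the wrist force passes 120 N, or if a joint passes its speed limit or range.

## Working session

There is one attempt and no reset: what is moved stays moved. The work goes in short steps, Python scripts to look and compute and a tool call to move; the robot and the scene stay as the last step left them, time stands still between calls to the robot, and variables do not carry over. Pictures are saved under pics/ and viewed, and the job is handed in when it is done.

Besides the shell and the picture viewer there is one more tool, called after "Request:" in YAML: its name, and indented under it one key for each argument. play_rows: Moves the arm, as the interface text tells. Its arguments: {"type":"object","properties":{"increments":{"type":"string"},"hand":{"type":"number"},"squeeze":{"type":"number"}},"required":["increments"]}

```bash
mkdir -p pics
python3 - <<'E'
from workcell import get_obs, camera, workorder, manip
import cv2, pickle
o=get_obs()
for k,v in o.items(): print(k,v)
print(manip.finger_overhang)
d={}
for n in ("side","top","wrist"):
    c=camera(n); d[n]=c
    cv2.imwrite(f"pics/{n}0.png",c["img"])
    print(n,{k:v for k,v in c.items() if k!="img"})
pickle.dump((o,d),open("d0.pkl","wb"))
E
```

```text
clock 0.0
joint_pos [ 1.29539455  0.33288596 -0.06469773  1.46096977  0.02160093  1.34986985
 -0.08849157]
joint_velocities [-1.76459339e-04 -1.53727922e-04  4.13067201e-05  2.04499232e-03
  8.92048814e-04 -4.79211599e-04 -2.20312258e-04]
tau [ 1.69776802e-03 -6.25452232e+01  5.02114103e-02 -3.91620684e+01
  1.63361948e-02  9.61557264e-03 -5.38534073e-05]
position [ 0.15622537 -0.60478063  0.23849352]
ee_rot [ 0.43326261  0.55946529 -0.43267894  0.55863319]
ft_force [-0.16250961  0.41144587  0.67270785]
torque [0.03779741 0.0375355  0.02074155]
grip_width 1.0013733978273305
0.008
side {'fov_y': 57.099081073736414, 'cx': 279.03580024037046, 'cy': 205.83753141673284, 'R': array([[ 0.96165641, -0.27425029, -0.00193122],
       [-0.18667911, -0.64939771, -0.73717944],
       [ 0.20091754,  0.70927385, -0.67569427]]), 't': array([-0.52387157,  0.15104028,  0.72909629])}
top {'fov_y': 56.179582086931134, 'cx': 277.12703968072896, 'cy': 210.39407916831803, 'R': array([[-0.00946785, -0.9998535 , -0.01425965],
       [-0.99898931,  0.01008437, -0.04380246],
       [ 0.04393984,  0.01383052, -0.99893844]]), 't': array([-0.01245724,  0.54685436,  0.82745878])}
wrist {'fov_y': 70.19186710516342, 'cx': 276.7910436984317, 'cy': 213.76073643103717, 'tool_from_camera': array([[ 5.74486920e-04, -2.57418610e-01,  9.66299813e-01,
        -1.32941214e-01],
       [ 3.78098418e-04, -9.66299848e-01, -2.57418844e-01,
         6.46031261e-02],
       [ 9.99999764e-01,  5.13240189e-04, -4.57797054e-04,
        -6.25908003e-04],
       [ 0.00000000e+00,  0.00000000e+00,  0.00000000e+00,
         1.00000000e+00]])}
```

View pics/top0.png

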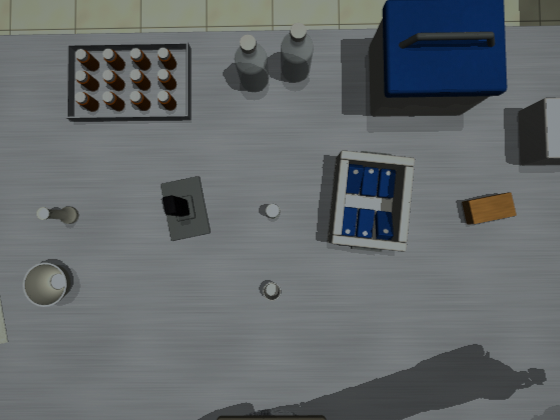

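View pics/side0.png

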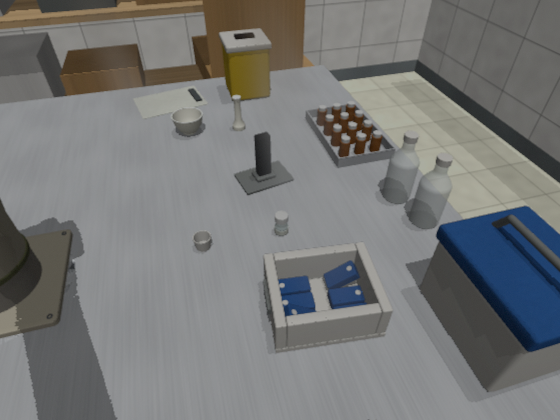

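View pics/wrist0.png

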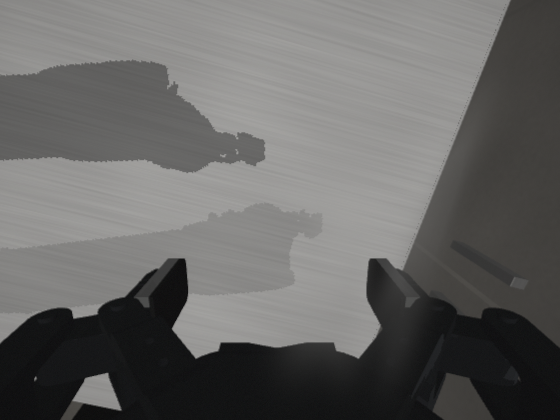

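The top view shows the tamper at about (185,208), the carrier centred at (373,200) with its long side nearly along the image's vertical, and small obstacles at (272,211) and (271,290).

```bash
cat > h.py <<'E'
import numpy as np, cv2
from scipy.spatial.transform import Rotation as Ro
def f(c): return 210/np.tan(np.radians(c["fov_y"]/2))
def ray(c,uv,z):
    uv=np.atleast_2d(uv).astype(float); d=np.c_[(uv[:,0]-c["cx"])/f(c),(uv[:,1]-c["cy"])/f(c),np.ones(len(uv))]@c["R"]
    C=-c["R"].T@c["t"]; s=(z-C[2])/d[:,2]; return C+d*s[:,None]
def proj(c,X):
    p=np.atleast_2d(X)@c["R"].T+c["t"]; return np.c_[p[:,0]/p[:,2]*f(c)+c["cx"],p[:,1]/p[:,2]*f(c)+c["cy"]]
def wristcam(c,o):
    T=c["tool_from_camera"]; Rw=Ro.from_quat(o["ee_rot"]).as_matrix()
    R=(Rw@T[:3,:3]).T; C=Rw@T[:3,3]+o["position"]
    return dict(c,R=R,t=-R@C)
E
python3 - <<'E'
import pickle,cv2,numpy as np
from h import *
o,d=pickle.load(open("d0.pkl","rb"))
print(Ro.from_quat(o["ee_rot"]).as_matrix().round(3))
t=d["top"]["img"]
a=cv2.resize(t[140:260,320:430],None,fx=5,fy=5,interpolation=cv2.INTER_CUBIC)
b=cv2.resize(t[160:255,145:225],None,fx=5,fy=5,interpolation=cv2.INTER_CUBIC)
a=cv2.resize(a,(500,545)); 
cv2.imwrite("pics/a.png",a); cv2.imwrite("pics/b.png",b)
hsv=cv2.cvtColor(t,cv2.COLOR_BGR2HSV); g=cv2.cvtColor(t,cv2.COLOR_BGR2GRAY)
# foot + handle dark mask
print(g[190:225:5,155:220:4])
E
```

```text
[[-0.     0.968  0.25 ]
 [ 0.001  0.25  -0.968]
 [-1.    -0.    -0.001]]
[[121 121  69  69  69  70  69  70  70  70  71  71 121 122 122 121 121]
 [120 119  70  66  29  66  70  68  52  60  72  72  76 117 117 116 117]
 [119 119   9   9  11   1   3   1  48  55  71  73  63 119 120 119 119]
 [119 120  52  10  11   4   3   2   6  71  71  72  71 117 115 115 115]
 [121 121 104   9  12   7   3   3   3  73  71  72  72 117 116 116 116]
 [124 122 121  65  32  14   4   8  31  73  48  72  72  82 115 115 115]
 [118 118 117  68  70  70  49  38  58  71  71  72  72  61 114 114 115]]
```

View pics/a.png

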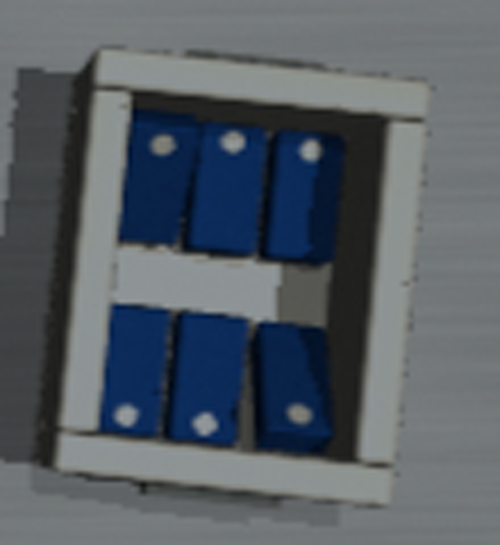

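View pics/b.png

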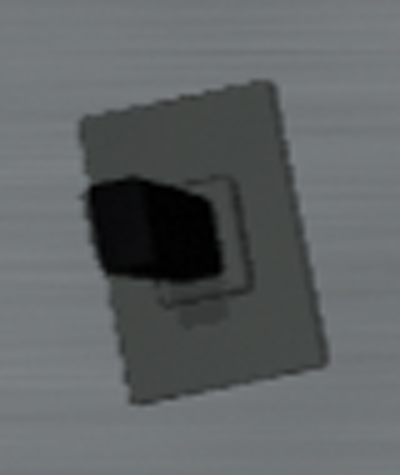

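Run:
```python
import pickle,cv2,numpy as np
from h import *
o,d=pickle.load(open("d0.pkl","rb"))
c=d["top"];t=c["img"];g=cv2.cvtColor(t,cv2.COLOR_BGR2GRAY)
def rect(mask,z,keep=lambda p:p):
    cs,_=cv2.findContours(mask,cv2.RETR_EXTERNAL,cv2.CHAIN_APPROX_NONE); k=max(cs,key=cv2.contourArea)
    P=ray(c,keep(k[:,0]),z)[:,:2]
    r=cv2.minAreaRect((P*1000).astype(np.float32)); return r,k
m=np.zeros_like(g); m[165:250,150:222]=(g[165:250,150:222]<95)*255
m=cv2.morphologyEx(m,cv2.MORPH_OPEN,np.ones((3,3)))
r,k=rect(m,0.008); print("foot",r, cv2.boxPoints(r))
v=t.max(2)
m=np.zeros_like(g); sub=g[140:260,325:425]
m[140:260,325:425]=(sub>135)*255
m=cv2.morphologyEx(m,cv2.MORPH_OPEN,np.ones((2,2)))
r,k=rect(m,0.08); print("rim",r,cv2.boxPoints(r))
vis=t.copy(); cv2.drawContours(vis,[k],-1,(0,0,255),1)
cv2.imwrite("pics/c.png",cv2.resize(vis[130:270,310:440],None,fx=4,fy=4))
# post top
m=np.zeros_like(g); m[170:250,150:225]=(g[170:250,150:225]<30)*255
r,k=rect(m,0.126); print("post",r)
for n,(u,vv) in {"cyl":(272,211),"cup2":(271,290)}.items(): print(n,ray(c,(u,vv),0.03))
```

```text
foot ((553.8235473632812, 181.46621704101562), (127.08348846435547, 90.90457153320312), 11.218505859375) [[482.65317  213.6879  ]
 [500.3387   124.520294]
 [624.9939   149.24454 ]
 [607.30835  238.41214 ]]
rim ((563.3948974609375, -180.65945434570312), (83.59764862060547, 144.6691436767578), 83.15058135986328) [[ 486.5916  -213.53331]
 [ 630.2283  -230.7866 ]
 [ 640.1982  -147.7856 ]
 [ 496.56152 -130.5323 ]]
post ((552.5187377929688, 168.53382873535156), (41.827919006347656, 44.1243896484375), 10.332754135131836)
cyl [[ 0.54475201 -0.00734144  0.03      ]]
cup2 [[ 0.38116024 -0.00381581  0.03      ]]
```

View pics/c.png

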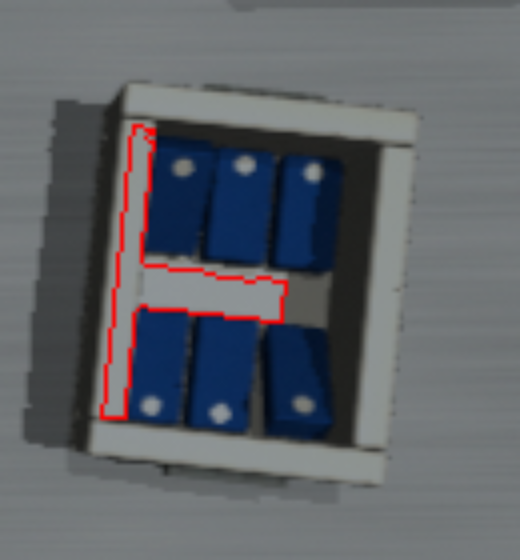

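Run:
```python
import pickle,cv2,numpy as np
from h import *
o,d=pickle.load(open("d0.pkl","rb"))
c=d["top"];t=c["img"];g=cv2.cvtColor(t,cv2.COLOR_BGR2GRAY)
uv=np.array([(100,48),(430,82),(390,505),(55,470)])/4.545+[320,140]-0.4
q=cv2.cornerSubPix(g,uv.astype(np.float32).reshape(-1,1,2),(4,4),(-1,-1),(3,50,.01))[:,0]
for w in (uv,q):
    P=ray(c,w,0.08)[:,:2]; print(P.round(4),P.mean(0).round(4)); 
    e=[P[(i+1)%4]-P[i] for i in range(4)]
    print([np.linalg.norm(x).round(4) for x in e],[np.degrees(np.arctan2(x[1],x[0])).round(1) for x in e])
# foot corners from zoom b
uv=np.array([(80,118),(272,80),(328,365),(132,404)])/5+[145,160]-0.4
q=cv2.cornerSubPix(g,uv.astype(np.float32).reshape(-1,1,2),(3,3),(-1,-1),(3,50,.01))[:,0]
for w in (uv,q):
    P=ray(c,w,0.008)[:,:2]; print(P.round(4),P.mean(0).round(4)); 
    e=[P[(i+1)%4]-P[i] for i in range(4)]
    print([np.linalg.norm(x).round(4) for x in e],[np.degrees(np.arctan2(x[1],x[0])).round(1) for x in e])
# post top from zoom b: (88,185),(135,178),(155,275),(105,272)
uv=np.array([(88,187),(138,178),(156,270),(105,275)])/5+[145,160]-0.4
P=ray(c,uv,0.126); print("post",P.round(4),P.mean(0))
s=d["side"]["img"]
cv2.imwrite("pics/s1.png",np.hstack([cv2.resize(s[115:205,220:310],None,fx=4,fy=4),cv2.resize(s[235:350,255:390],(423,360))]))
```

```text
[[ 0.6611 -0.1468]
 [ 0.6446 -0.2887]
 [ 0.4628 -0.2672]
 [ 0.479  -0.1245]] [ 0.5619 -0.2068]
[np.float64(0.1428), np.float64(0.183), np.float64(0.1436), np.float64(0.1835)] [np.float64(-96.6), np.float64(173.3), np.float64(83.5), np.float64(-7.0)]
[[ 0.6601 -0.1462]
 [ 0.6437 -0.2869]
 [ 0.4633 -0.2651]
 [ 0.4794 -0.1241]] [ 0.5616 -0.2056]
[np.float64(0.1416), np.float64(0.1817), np.float64(0.1418), np.float64(0.182)] [np.float64(-96.7), np.float64(173.1), np.float64(83.5), np.float64(-7.0)]
[[0.6082 0.2333]
 [0.6237 0.1501]
 [0.5007 0.1261]
 [0.4848 0.2104]] [0.5543 0.18  ]
[np.float64(0.0846), np.float64(0.1253), np.float64(0.0858), np.float64(0.1255)] [np.float64(-79.4), np.float64(-169.0), np.float64(100.7), np.float64(10.5)]
[[0.6088 0.2332]
 [0.6229 0.149 ]
 [0.5003 0.1262]
 [0.4847 0.2116]] [0.5542 0.18  ]
[np.float64(0.0854), np.float64(0.1247), np.float64(0.0869), np.float64(0.126)] [np.float64(-80.5), np.float64(-169.5), np.float64(100.3), np.float64(9.9)]
post [[0.5687 0.1934 0.126 ]
 [0.5718 0.1748 0.126 ]
 [0.5376 0.168  0.126 ]
 [0.536  0.187  0.126 ]] [0.55353658 0.18080324 0.126     ]
```

View pics/s1.png

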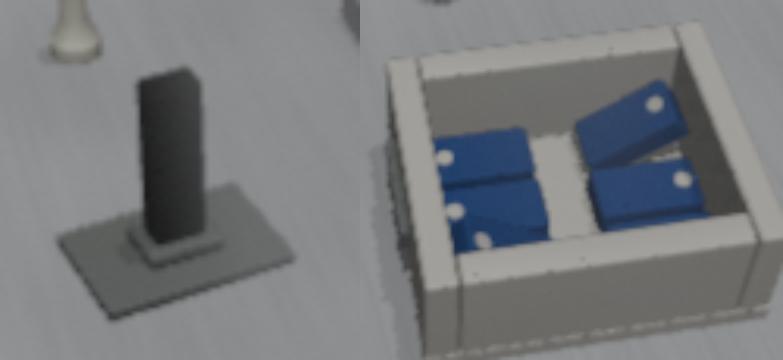

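The tamper is at (0.554, 0.180) with yaw about +10.5°. The carrier is at (0.562, −0.206) with yaw about −6.9°. The bricks lean at the carrier's +x end (left place) and −x end (right place). Next I move above the tamper.

Request:
play_rows:
  increments: "0 0.036 -0.022 0;0 0.036 -0.022 0;0 0.036 -0.022 0;0 0.036 -0.022 0;0 0.036 -0.022 0;0 0.036 -0.022 0;0 0.036 -0.022 0;0 0.036 -0.022 0;0 0.036 -0.022 0;0 0.036 -0.022 0;0 0.02 -0.04 0;0 0.02 -0.04 0;0 0.02 -0.04 0;0 0.02 -0.04 0;0 0.02 -0.04 0;0 0.02 -0.04 0"
  hand: -1

```text
clock: 1.75
position: [0.516, -0.0236, 0.2344]
ee_rot: [0.436, 0.558, -0.437, 0.554]
ft_force: [0.2, -0.5, 0.3]
grip_width: 1.003
```

Request:
play_rows:
  increments: "0 0.018 -0.037 0.015;0 0.018 -0.037 0.015;0 0.018 -0.037 0.015;0 0.018 -0.037 0.015;0 0.018 -0.037 0.015;0 0 0 0;0 0 0 0"

```text
clock: 2.45
position: [0.5649, 0.1915, 0.2333]
ee_rot: [0.456, 0.544, -0.457, 0.537]
ft_force: [0.0, -0.7, 0.3]
grip_width: 1.001
```

Run:
```python
import pickle,cv2
from h import *
from workcell import get_obs,camera
o=get_obs(); c=camera("wrist"); s=camera("side"); p=camera("top")
pickle.dump((o,{"wrist":c,"side":s,"top":p}),open("d1.pkl","wb"))
print(o["position"],Ro.from_quat(o["ee_rot"]).as_matrix().round(4))
w=wristcam(c,o)
# predicted outlines
def box(cx,cy,yaw,lx,ly,z):
    R=np.array([[np.cos(yaw),-np.sin(yaw)],[np.sin(yaw),np.cos(yaw)]])
    q=np.array([(1,1),(1,-1),(-1,-1),(-1,1)])*[lx/2,ly/2]@R.T+[cx,cy]
    return np.c_[q,np.full(4,z)]
im=c["img"].copy()
for b in (box(.554,.18,.184,.126,.086,.008),box(.554,.18,.184,.034,.022,.126)):
    cv2.polylines(im,[proj(w,b).round().astype(int)],True,(0,0,255),1)
cv2.imwrite("pics/w1.png",im)
im=d=s["img"].copy()
for b in (box(.554,.18,.184,.126,.086,.008),box(.554,.18,.184,.034,.022,.126),box(.5618,-.206,-.12,.186,.146,.08),box(.5618,-.206,-.12,.15,.11,.08)):
    cv2.polylines(im,[(proj(s,b)*16).round().astype(int)],True,(0,0,255),1,shift=4)
cv2.imwrite("pics/s2.png",cv2.resize(im[100:360,200:420],None,fx=2.3,fy=2.3))
```

```text
[0.56489114 0.19152819 0.23328571] [[-0.0078  0.9858  0.1679]
 [ 0.0046  0.168  -0.9858]
 [-1.     -0.007  -0.0058]]
```

View pics/w1.png

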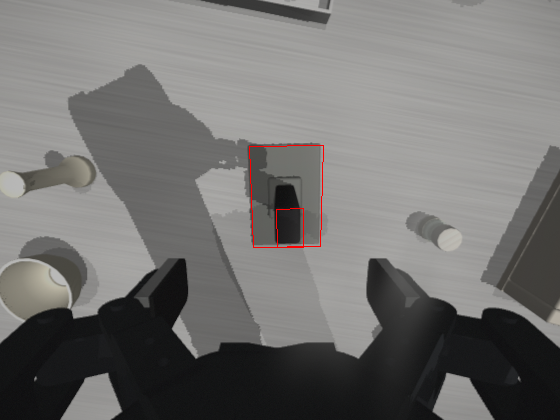

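View pics/s2.png

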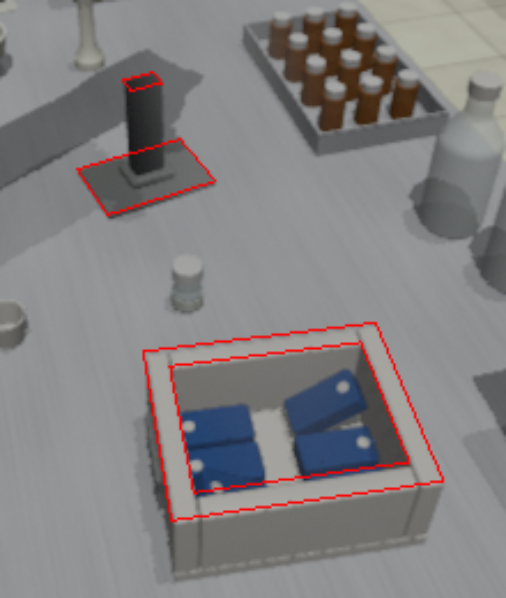

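Request:
play_rows:
  increments: "0.02 -0.006 0.005 -0.006;0.02 -0.006 0.005 -0.006;0 0 0 0;0 0 0 0"

```text
clock: 3.0
position: [0.5556, 0.1726, 0.1943]
ee_rot: [0.455, 0.542, -0.456, 0.539]
ft_force: [-1.0, -0.2, 0.0]
grip_width: 1.0
```

Run:
```python
from h import *
from workcell import get_obs
o=get_obs();print(o["position"],Ro.from_quat(o["ee_rot"]).as_matrix().round(4))
```

```text
[0.55560315 0.17256392 0.19432595] [[-0.0042  0.9854  0.1703]
 [ 0.002   0.1703 -0.9854]
 [-1.     -0.0038 -0.0027]]
```

Request:
play_rows:
  increments: "0.015 0 -0.004 0;0.015 0 -0.0036 0;0.015 0 0 0;0.015 0 0 0;0.015 0 0 0;0 0 0 0;0 0 0 0"

```text
clock: 3.7
position: [0.5546, 0.1812, 0.1135]
ee_rot: [0.455, 0.542, -0.456, 0.539]
ft_force: [-0.7, 0.7, 1.1]
grip_width: 1.004
```

Request:
play_rows:
  increments: "0.012 0 0 0;0.011 0 0.001 0;0 0 0 0;0 0 0 0"

```text
clock: 4.1
position: [0.5554, 0.1802, 0.0893]
ee_rot: [0.456, 0.542, -0.455, 0.539]
ft_force: [1.0, 0.2, 1.0]
grip_width: 1.005
```

Run:
```python
from h import *
from workcell import get_obs,camera
o=get_obs();print(o["position"],Ro.from_quat(o["ee_rot"]).as_matrix().round(4))
cv2.imwrite("pics/w2.png",camera("wrist")["img"])
```

```text
[0.55535265 0.18020321 0.08934347] [[-0.0022  0.9855  0.1694]
 [ 0.0028  0.1694 -0.9855]
 [-1.     -0.0017 -0.0032]]
```

View pics/w2.png

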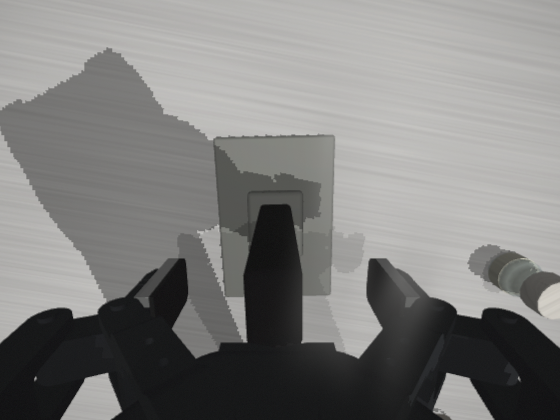

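The post stands midway between the pads (columns 245–302, pads at 187 and 368). I close the gripper.

Request:
play_rows:
  increments: "0 0 0 0;0 0 0 0;0 0 0 0;0 0 0 0;0 0 0 0;0 0 0 0;0 0 0 0;0 0 0 0"
  hand: 1
  squeeze: 50

```text
clock: 4.95
position: [0.5559, 0.1805, 0.0906]
ee_rot: [0.456, 0.541, -0.455, 0.54]
ft_force: [-0.5, 1.1, -0.5]
grip_width: 0.25
```

Request:
play_rows:
  increments: "-0.01 0 0 0;-0.015 0 0 0;-0.02 0 0 0;-0.02 0 0 0;-0.02 0 0 0;-0.02 0 0 0;-0.02 0 0 0;0 0 0 0;0 0 0 0"

```text
clock: 5.85
position: [0.5551, 0.1802, 0.2276]
ee_rot: [0.457, 0.541, -0.454, 0.54]
ft_force: [0.3, 1.1, -2.9]
grip_width: 0.25
```

Run:
```python
from h import *
from workcell import get_obs,camera
o=get_obs();print(o["position"],o["grip_width"],o["ft_force"],Ro.from_quat(o["ee_rot"]).as_matrix().round(4))
s=camera("side")["img"]; w=camera("wrist")["img"]
cv2.imwrite("pics/s3.png",np.hstack([cv2.resize(s[40:300,130:400],(400,385)),cv2.resize(w,(400,385))]))
```

```text
[0.55506471 0.18024015 0.22764921] 0.2498774090690021 [ 0.28819512  1.05021963 -2.8891561 ] [[ 0.0013  0.9854  0.1705]
 [ 0.0035  0.1705 -0.9854]
 [-1.      0.0019 -0.0032]]
```

View pics/s3.png

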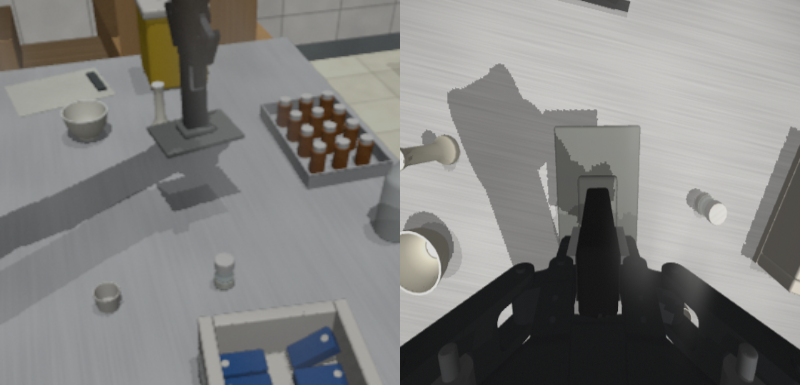

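Request:
play_rows:
  increments: "0 -0.003 0.015 0;0 -0.0045 0.03 0;0 -0.0045 0.03 0;0 -0.0045 0.03 0;0 -0.0045 0.03 0;0 -0.0045 0.03 0;0 -0.0045 0.03 0;0 -0.0045 0.03 0;0 -0.0045 0.03 0;0 -0.0045 0.03 0;0 -0.0045 0.03 0;0 -0.0045 0.03 0;0 -0.0045 0.025 0;0 -0.003 0.015 0;0 0 0 0;0 0 0 0"

```text
clock: 7.55
position: [0.5476, -0.2397, 0.2097]
ee_rot: [0.453, 0.547, -0.462, 0.531]
ft_force: [-0.3, 1.1, -2.3]
grip_width: 0.249
```

Request:
play_rows:
  increments: "0 0 0 0.03;0 0 0 0.03;0 0 0 0.03;0 0 0 0.03;0 0 0 0.03;0 0 0 0.03;0 0 0 0.03;0 0 0 0.03;0 0 0 0.03;0 0 0 0.03;0 0 0 0;0 0 0 0"

```text
clock: 8.75
position: [0.551, -0.2202, 0.2108]
ee_rot: [-0.529, -0.472, 0.537, -0.456]
ft_force: [0.5, -1.1, -1.5]
grip_width: 0.249
```

```bash
cat > look.py <<'E'
import sys,pickle
from h import *
from workcell import get_obs,camera
o=get_obs(); w=wristcam(camera("wrist"),o); t=camera("top"); s=camera("side")
M=Ro.from_quat(o["ee_rot"]).as_matrix()
print(o["clock"],o["position"].round(4),o["grip_width"],o["ft_force"].round(1)); print(M.round(4))
n=sys.argv[1]; pickle.dump((o,dict(wrist=w,top=t,side=s)),open(f"{n}.pkl","wb"))
cv2.imwrite(f"pics/{n}_w.png",w["img"])
cv2.imwrite(f"pics/{n}_ts.png",np.hstack([cv2.resize(t["img"][120:280,300:460],(400,400)),cv2.resize(s["img"][200:370,220:420],(400,400))]))
E
python3 look.py e1
```

```text
8.75 [ 0.551  -0.2202  0.2108] 0.24941866414124048 [ 0.5 -1.1 -1.5]
[[-0.0232  0.9902 -0.1378]
 [ 0.0101 -0.1376 -0.9904]
 [-0.9997 -0.0244 -0.0068]]
```

View pics/e1_w.png

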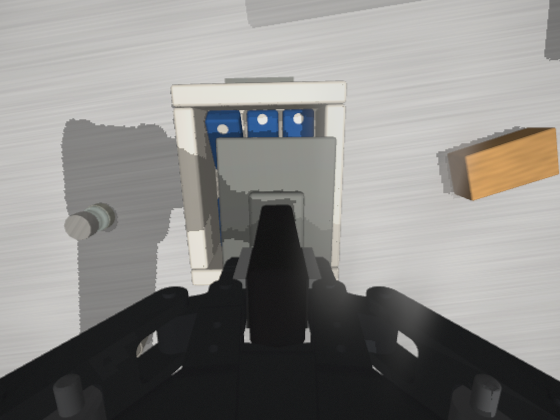

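View pics/e1_ts.png

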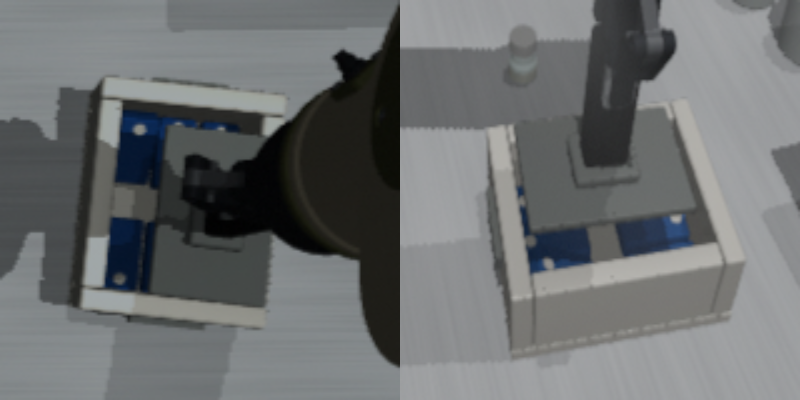

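Request:
play_rows:
  increments: "0 0.003 -0.005 -0.005;0 0.005 -0.005 -0.005;0 0.004 -0.005 0;0 0 0 0;0 0 0 0"

```text
clock: 9.4
position: [0.5663, -0.2059, 0.2104]
ee_rot: [-0.527, -0.475, 0.534, -0.459]
ft_force: [-0.3, 0.1, -2.8]
grip_width: 0.251
```

```bash
python3 look.py e2
```

```text
9.4 [ 0.5663 -0.2059  0.2104] 0.25069500330507233 [-0.3  0.1 -2.8]
[[-0.0232  0.9917 -0.1268]
 [ 0.0104 -0.1266 -0.9919]
 [-0.9997 -0.0243 -0.0074]]
```

View pics/e2_w.png

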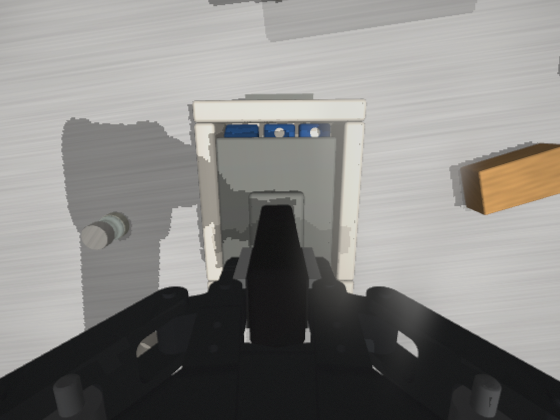

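Run:
```python
import pickle
from h import *
o,d=pickle.load(open("e2.pkl","rb")); w=d["wrist"]
P=ray(w,[(193,102),(366,101),(354,288)],.08); print(P.round(4), np.degrees(np.arctan2(*(P[0]-P[1])[:2][::-1]))-90)
F=ray(w,[(217.5,138),(335.5,138),(223,280),(332,280)],.129); print(F.round(4),np.degrees(np.arctan2(*(F[0]-F[1])[:2][::-1]))-90)
def ctr(P,lx):
    m=(P[0]+P[1])/2; v=(P[0]-P[1])[:2]; v/=np.linalg.norm(v); u=np.array([v[1],-v[0]])  # +x dir
    return m[:2]-u*lx/2, u
print(ctr(P,.186),ctr(F,.126), np.linalg.norm(P[0]-P[1]),np.linalg.norm(F[0]-F[1]))
```

```text
[[ 0.6614 -0.1469  0.08  ]
 [ 0.6441 -0.288   0.08  ]
 [ 0.4729 -0.2689  0.08  ]] -6.986281097611609
[[ 0.631  -0.1717  0.129 ]
 [ 0.6208 -0.2525  0.129 ]
 [ 0.5227 -0.1561  0.129 ]
 [ 0.5122 -0.2419  0.129 ]] -7.246454665721473
(array([ 0.56044317, -0.20614401]), array([ 0.9925753 , -0.12163168])) (array([ 0.56340731, -0.20415701]), array([ 0.99201276, -0.12613759])) 0.1422154881007857 0.08147869507559986
```

Request:
play_rows:
  increments: "0.01 0 0.0015 0;0.01 0 0.0015 0;0.01 0 0 0;0.01 0 0 0;0.01 0 0 0;0 0 0 0;0 0 0 0"

```text
clock: 10.25
position: [0.5629, -0.2097, 0.1543]
ee_rot: [-0.527, -0.476, 0.535, -0.458]
ft_force: [-0.7, 0.7, -1.6]
grip_width: 0.254
```

```bash
python3 look.py e3
```

```text
10.25 [ 0.5629 -0.2097  0.1543] 0.2540274993821158 [-0.7  0.7 -1.6]
[[-0.0258  0.9913 -0.1288]
 [ 0.0108 -0.1286 -0.9916]
 [-0.9996 -0.027  -0.0074]]
```

View pics/e3_w.png

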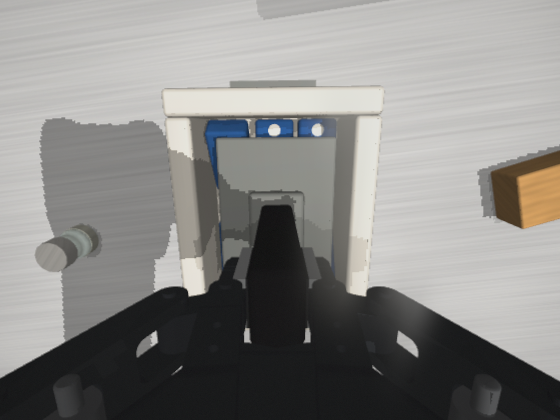

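View pics/e3_ts.png

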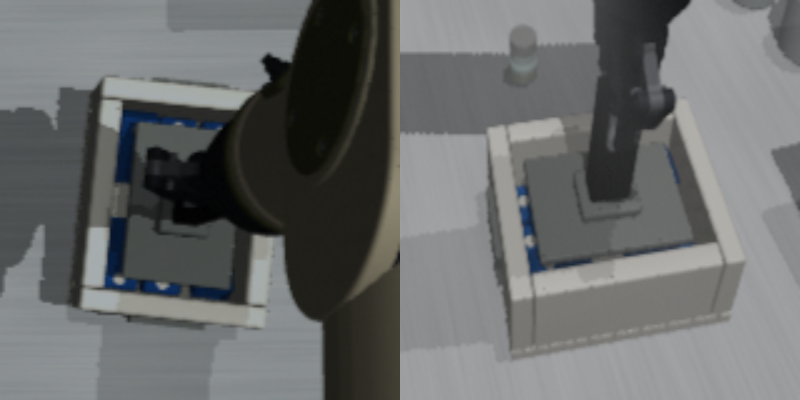

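Request:
play_rows:
  increments: "0.002 0.0015 -0.0015 0;0.004 0.0015 -0.001 0;0.004 0 0 0;0.004 0 0 0;0.004 0 0 0;0 0 0 0"

```text
clock: 11.0
position: [0.567, -0.2072, 0.1363]
ee_rot: [-0.527, -0.475, 0.535, -0.459]
ft_force: [-0.1, -0.9, -2.4]
grip_width: 0.25
```

Request:
play_rows:
  increments: "0.004 0 0 0;0.004 0 0 0;0.003 0 0 0;0 0 0 0"

```text
clock: 11.4
position: [0.5665, -0.2072, 0.1242]
ee_rot: [-0.527, -0.475, 0.535, -0.459]
ft_force: [0.5, 0.3, -2.6]
grip_width: 0.249
```

```bash
python3 look.py e4
```

```text
11.4 [ 0.5665 -0.2072  0.1242] 0.24931111541696163 [ 0.5  0.3 -2.6]
[[-0.0235  0.9914 -0.1288]
 [ 0.0099 -0.1286 -0.9916]
 [-0.9997 -0.0246 -0.0068]]
```

View pics/e4_w.png

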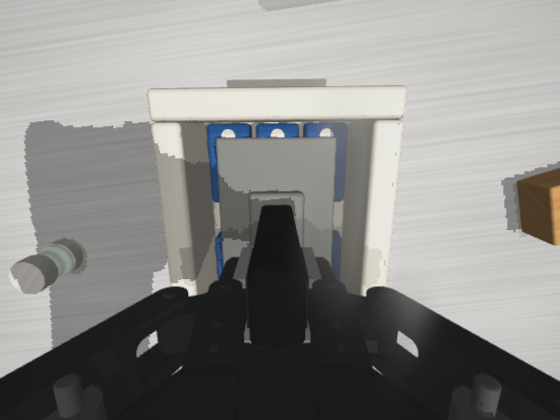

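View pics/e4_ts.png

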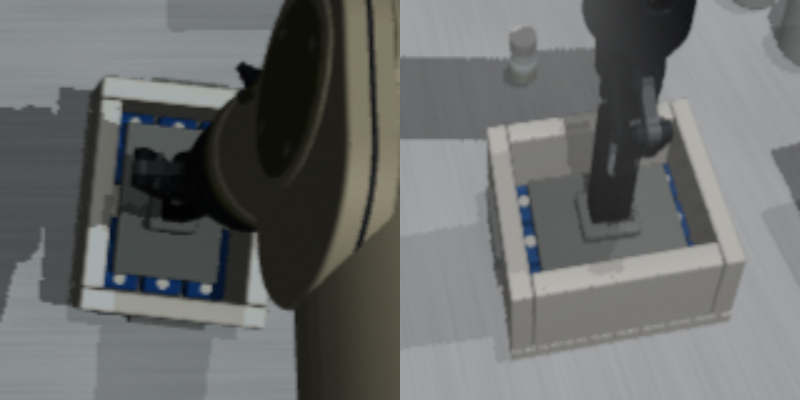

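Both bricks look laid down. I press on in small steps until force shows.

Request:
play_rows:
  increments: "0.002 -0.001 0 0;0.002 0 0 0;0 0 0 0"

```text
clock: 11.85
position: [0.5662, -0.2071, 0.1221]
ee_rot: [-0.528, -0.474, 0.535, -0.459]
ft_force: [-1.1, -0.7, -2.1]
grip_width: 0.249
```

Request:
play_rows:
  increments: "0.002 0 0 0;0.002 0 0 0;0 0 0 0"

```text
clock: 12.15
position: [0.5666, -0.2069, 0.1222]
ee_rot: [-0.528, -0.473, 0.535, -0.46]
ft_force: [-1.3, -0.3, -2.6]
grip_width: 0.252
```

Request:
play_rows:
  increments: "0.003 0 0 0;0.004 0 0 0"

```text
clock: 12.35
position: [0.5672, -0.2061, 0.1208]
ee_rot: [-0.528, -0.472, 0.535, -0.461]
ft_force: [-26.6, 7.6, 53.8]
grip_width: 0.25
```

Request:
play_rows:
  increments: "0.006 0 0 0;0.006 0 0 0"

```text
clock: 12.55
position: [0.5678, -0.2064, 0.1207]
ee_rot: [-0.528, -0.47, 0.535, -0.463]
ft_force: [-28.0, 7.7, 55.8]
grip_width: 0.247
```

```bash
python3 look.py e5
```

```text
12.55 [ 0.5678 -0.2064  0.1207] 0.247128836058789 [-28.    7.7  55.8]
[[-1.480e-02  9.915e-01 -1.294e-01]
 [ 1.100e-03 -1.294e-01 -9.916e-01]
 [-9.999e-01 -1.480e-02  8.000e-04]]
```

It's in firm contact at 55 N with the underside at about 30 mm. I lift the tamper clear and look at the bricks.

Request:
play_rows:
  increments: "0 0 0 0;-0.005 0 0 0;-0.01 0 0 0;-0.015 0 0 0;-0.015 0 0 0;-0.02 0 0 0;-0.02 0 0 0;-0.02 0 0 0;0 0 0 0"

```text
clock: 13.6
position: [0.5699, -0.2064, 0.2352]
ee_rot: [-0.528, -0.47, 0.534, -0.464]
ft_force: [0.6, 0.1, -2.3]
grip_width: 0.255
```

```bash
python3 look.py e6
```

```text
13.6 [ 0.5699 -0.2064  0.2352] 0.2549166650117444 [ 0.6  0.1 -2.3]
[[-1.220e-02  9.916e-01 -1.289e-01]
 [ 1.100e-03 -1.289e-01 -9.917e-01]
 [-9.999e-01 -1.220e-02  5.000e-04]]
```

View pics/e6_ts.png

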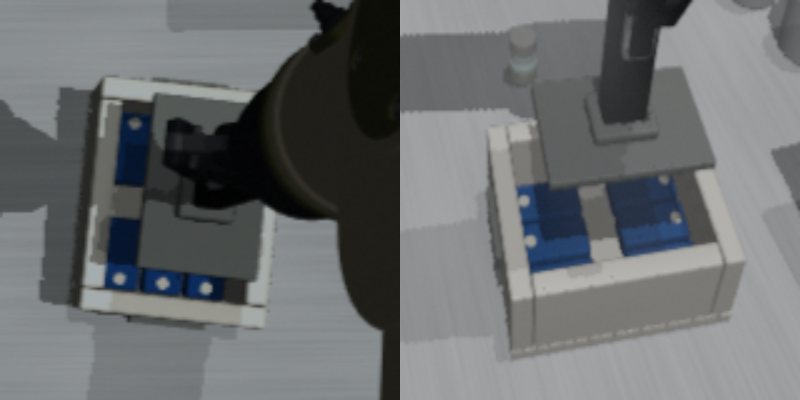

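View pics/e6_w.png

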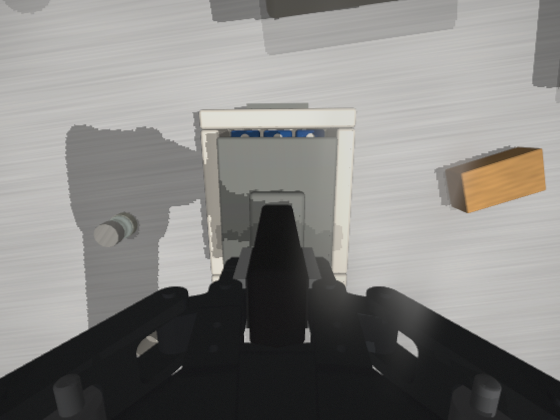

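Request:
play_rows:
  increments: "-0.001 -0.002 -0.01 0;-0.001 -0.003 -0.019 0;-0.001 -0.003 -0.019 0;-0.001 -0.003 -0.019 0;-0.001 -0.003 -0.019 0;-0.001 -0.003 -0.019 0;-0.001 -0.003 -0.019 0;-0.001 -0.003 -0.019 0;-0.001 -0.003 -0.019 0;-0.001 -0.003 -0.019 0;-0.001 -0.003 -0.019 0;-0.001 -0.003 -0.019 0;-0.001 -0.003 -0.019 0;0 -0.002 -0.01 0;0 0 0 0;0 0 0 0"

```text
clock: 15.35
position: [0.549, 0.0656, 0.2298]
ee_rot: [-0.52, -0.481, 0.539, -0.456]
ft_force: [-0.9, -1.1, -3.5]
grip_width: 0.251
```

```bash
python3 look.py e7
```

```text
15.35 [0.549  0.0656 0.2298] 0.2505752125225513 [-0.9 -1.1 -3.5]
[[-0.0449  0.9915 -0.122 ]
 [ 0.0086 -0.1218 -0.9925]
 [-0.999  -0.0456 -0.0031]]
```

View pics/e7_ts.png

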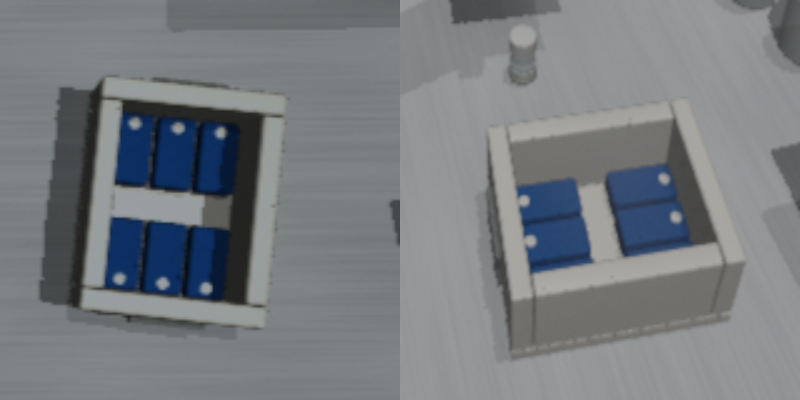

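All six bricks lie flat and level in both views. I turn the tamper back.

Request:
play_rows:
  increments: "0 0 0 -0.03;0 0 0 -0.03;0 0 0 -0.03;0 0 0 -0.03;0 0 0 -0.03;0 0 0 -0.03;0 0 0 -0.03;0 0 0 -0.03;0 0 0 -0.03;0 0 0 -0.03;0 0 0 0;0 0 0 0"

```text
clock: 16.7
position: [0.5508, 0.0556, 0.2299]
ee_rot: [0.442, 0.559, -0.458, 0.532]
ft_force: [0.1, 0.1, -2.3]
grip_width: 0.25
```

Run:
```python
from h import *
from workcell import get_obs
o=get_obs();M=Ro.from_quat(o["ee_rot"]).as_matrix();print(o["position"],M.round(4),np.degrees(np.arctan2(M[1,1],M[0,1])))
print(M.T@(np.array([.559,.180,o["position"][2]])-o["position"]))
```

```text
[0.55078822 0.05561649 0.22990583] [[-0.0438  0.9809  0.1894]
 [ 0.0067  0.1898 -0.9818]
 [-0.999  -0.0417 -0.0148]] 10.952156692640967
[ 0.00046812  0.03166615 -0.1205642 ]
```

Request:
play_rows:
  increments: "0 0.003 -0.008 0;0 0.003 -0.011 0;0 0.003 -0.011 0;0 0.003 -0.011 0;0 0.003 -0.011 0;0 0.003 -0.011 0;0 0.003 -0.011 0;0 0.003 -0.011 0;0 0.003 -0.011 0;0 0.003 -0.008 0;0 0 0 0;0 0 0 0"

```text
clock: 17.9
position: [0.561, 0.1753, 0.2301]
ee_rot: [0.442, 0.559, -0.457, 0.532]
ft_force: [-0.6, -0.1, -1.8]
grip_width: 0.251
```

```bash
cat > st.py <<'E'
from h import *
from workcell import get_obs
o=get_obs();M=Ro.from_quat(o["ee_rot"]).as_matrix();print(o["position"],M.round(4),np.degrees(np.arctan2(M[1,1],M[0,1])),o["ft_force"])
p=o["position"]; off=M.T@np.array([0,0,0]); foot=p+M[:,0]*.09-.0014*M[:,1]; print("foot",foot)
dw=np.array([.554,.180,0])-foot; dw[2]=0
# remaining descent along tool x shifts foot too
h=foot[2]/-M[2,0]; dw2=dw-M[:,0]*h*np.array([1,1,0]); print("height",h,"tool yz",(M.T@dw2)[1:])
E
python3 st.py
```

```text
[0.56098827 0.17530406 0.23005145] [[-0.0441  0.9806  0.1911]
 [ 0.0077  0.1916 -0.9814]
 [-0.999  -0.0418 -0.016 ]] 11.056101481226541 [-0.64532615 -0.10054886 -1.7537738 ]
foot [0.55564445 0.1757274  0.14020033]
height 0.1403411516910713 tool yz [ 0.00507143 -0.00226588]
```

Request:
play_rows:
  increments: "0.015 0.002 -0.001 0.005;0.015 0.002 -0.001 0.005;0.015 0.001 0 0;0.015 0 0 0;0.015 0 0 0;0.015 0 0 0;0.012 0 0 0;0.006 0 0 0;0.004 0 0 0;0 0 0 0;0 0 0 0"

```text
clock: 19.0
position: [0.5589, 0.1746, 0.1038]
ee_rot: [0.444, 0.557, -0.464, 0.527]
ft_force: [0.2, 0.1, -2.6]
grip_width: 0.254
```

```bash
python3 st.py
```

```text
[0.55894361 0.17457457 0.1037665 ] [[-0.0502  0.9832  0.1754]
 [ 0.0048  0.1759 -0.9844]
 [-0.9987 -0.0486 -0.0136]] 10.142055773236875 [ 0.16632589  0.06261687 -2.55625414]
foot [0.55304784 0.17476377 0.01394911]
height 0.013966893968224798 tool yz [ 0.00253481 -0.00479797]
```

Request:
play_rows:
  increments: "0.003 0.002 -0.002 0;0.003 0.001 -0.002 0;0.003 0 0 0;0.002 0 0 0;0 0 0 0"

```text
clock: 19.5
position: [0.562, 0.1801, 0.0935]
ee_rot: [0.445, 0.556, -0.463, 0.528]
ft_force: [-0.4, -0.4, -2.3]
grip_width: 0.252
```

```bash
python3 st.py
python3 - <<'E'
from h import *
from workcell import camera
s=camera("side")["img"]; w=camera("wrist")["img"]
cv2.imwrite("pics/s9.png",np.hstack([cv2.resize(s[90:220,200:330],(400,400)),cv2.resize(w,(400,400))]))
E
```

```text
[0.56195325 0.18010387 0.09346466] [[-0.0471  0.9834  0.1755]
 [ 0.0057  0.1759 -0.9844]
 [-0.9989 -0.0454 -0.0139]] 10.142885460758253 [-0.40521272 -0.38556501 -2.32760436]
foot [0.55633855 0.18036895 0.00362946]
height 0.0036335449006547546 tool yz [-2.19992061e-03  3.19729556e-06]
```

View pics/s9.png

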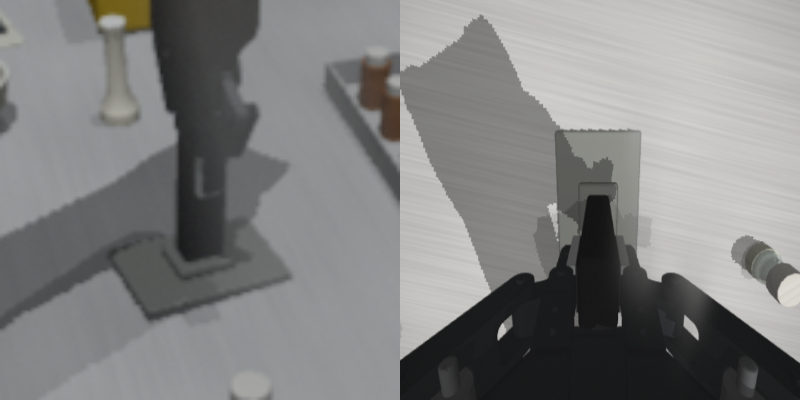

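The foot is just above the table. I go down to a light contact.

Request:
play_rows:
  increments: "0.002 -0.001 0 0;0.002 -0.001 0 0"

```text
clock: 19.8
position: [0.5611, 0.1804, 0.0925]
ee_rot: [0.446, 0.555, -0.462, 0.529]
ft_force: [-4.1, -1.5, 17.3]
grip_width: 0.25
```

Request:
play_rows:
  increments: "0.002 0 0 0;0.002 0 0 0"

```text
clock: 20.0
position: [0.5617, 0.181, 0.0924]
ee_rot: [0.446, 0.554, -0.461, 0.53]
ft_force: [-6.8, -1.9, 14.0]
grip_width: 0.253
```

Request:
play_rows:
  increments: "0.002 0 0 0;0.003 0 0 0;0.003 0 0 0;0 0 0 0;0 0 0 0"
  squeeze: 20

```text
clock: 20.5
position: [0.5632, 0.1824, 0.0934]
ee_rot: [0.448, 0.552, -0.46, 0.532]
ft_force: [0.5, -0.5, -2.4]
grip_width: 0.253
```

```bash
python3 st.py
```

```text
[0.56321439 0.18239123 0.09339834] [[-0.032   0.984   0.1752]
 [ 0.0044  0.1754 -0.9845]
 [-0.9995 -0.0308 -0.0099]] 10.105631175706478 [ 0.49917773 -0.51173231 -2.35966044]
foot [0.55895411 0.18254027 0.00348845]
height 0.0034902766946865236 tool yz [-0.00521313  0.00166779]
```

Request:
play_rows:
  increments: "0.002 0 0 0;0.001 0 0 0"

```text
clock: 20.7
position: [0.5632, 0.1829, 0.0918]
ee_rot: [0.448, 0.551, -0.46, 0.533]
ft_force: [-8.2, -3.1, 16.7]
grip_width: 0.252
```

Request:
play_rows:
  increments: "0 0 0 0;0 0 0 0;0 0 0 0;0 0 0 0;0 0 0 0"
  hand: 0.3

```text
clock: 21.2
position: [0.5632, 0.1829, 0.091]
ee_rot: [0.448, 0.552, -0.46, 0.532]
ft_force: [-0.2, -0.7, -0.6]
grip_width: 0.352
```

```bash
python3 st.py
python3 - <<'E'
from h import *
from workcell import camera
s=camera("side")["img"]; w=camera("wrist")["img"]
cv2.imwrite("pics/s10.png",np.hstack([cv2.resize(s[90:220,200:330],(400,400)),cv2.resize(w,(400,400))]))
E
```

```text
[0.56317608 0.18286134 0.09102989] [[-0.0318  0.9841  0.175 ]
 [ 0.0049  0.1753 -0.9845]
 [-0.9995 -0.0304 -0.0104]] 10.09796360406234 [-0.23832895 -0.71642675 -0.61692267]
foot [0.5589377  0.18305413 0.00111905]
height 0.0011196276238452812 tool yz [-0.00536013  0.00215426]
```

View pics/s10.png

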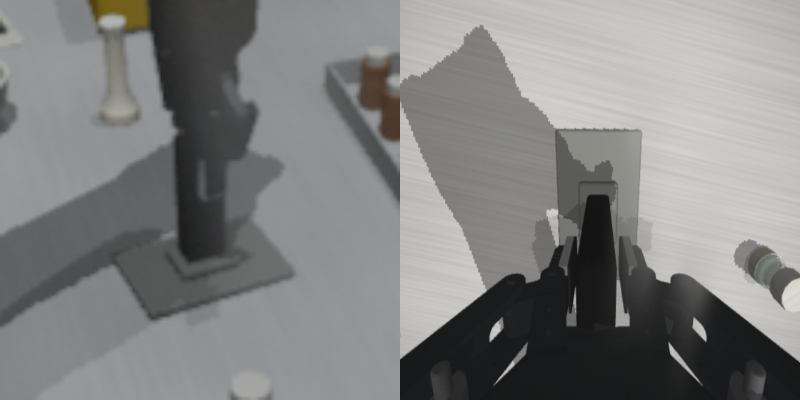

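The tamper stands on its foot with the pads clear of the post. I open fully and retreat upward.

Request:
play_rows:
  increments: "0 0 0 0;0 0 0 0;0 0 0 0;0 0 0 0;0 0 0 0;0 0 0 0"
  hand: -1

```text
clock: 21.9
position: [0.5632, 0.1829, 0.0911]
ee_rot: [0.448, 0.552, -0.46, 0.532]
ft_force: [-0.9, -0.3, 0.5]
grip_width: 1.002
```

Request:
play_rows:
  increments: "-0.01 0 0 0;-0.015 0 0 0;-0.015 0 0 0;-0.02 0 0 0;-0.02 0 0 0;-0.02 0 0 0;-0.02 0 0 0;0 -0.02 0 0;0 -0.03 0 0;0 -0.03 0 0;0 -0.03 0 0;0 -0.02 0 0;0 0 0 0;0 0 0 0"

```text
clock: 23.3
position: [0.4373, 0.1617, 0.2377]
ee_rot: [0.452, 0.548, -0.455, 0.537]
ft_force: [0.1, 0.2, -0.1]
grip_width: 1.001
```

```bash
python3 look.py e11
python3 - <<'E'
import pickle
from h import *
o,d=pickle.load(open("e11.pkl","rb"))
cv2.imwrite("pics/t11.png",np.hstack([cv2.resize(d["top"]["img"][140:270,130:430],(650,282))])); cv2.imwrite("pics/s11.png",cv2.resize(d["side"]["img"][90:360,200:420],None,fx=2,fy=2))
E
```

```text
23.3 [0.4373 0.1617 0.2377] 1.0012136966226552 [ 0.1  0.2 -0.1]
[[-0.0138  0.984   0.1774]
 [ 0.0074  0.1775 -0.9841]
 [-0.9999 -0.0123 -0.0098]]
```

View pics/t11.png

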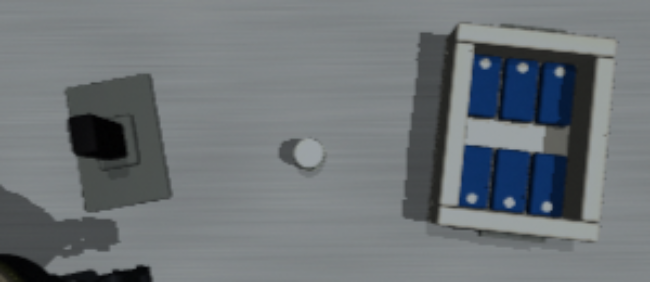

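View pics/s11.png

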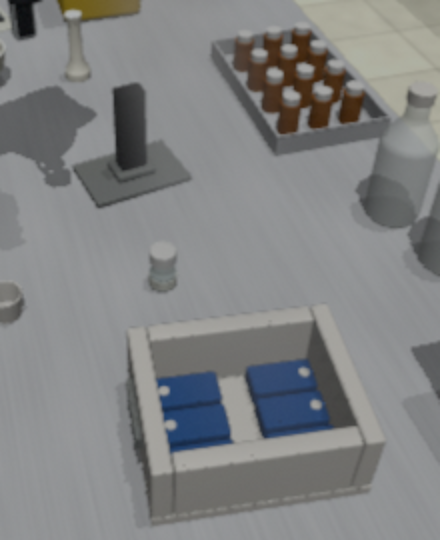

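View pics/e11_w.png

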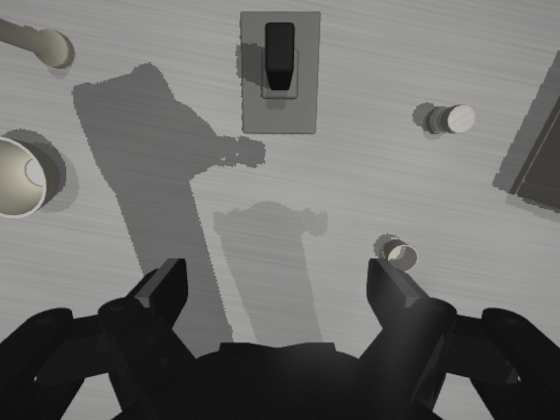

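Run:
```python
from h import *
import pickle
c=pickle.load(open("e11.pkl","rb"))[1]["top"]
P=ray(c,np.array([(66,88),(152,73),(171,197),(87,212)])/2.167+[130,140]-.3,.008); print(P.mean(0))
from workcell import workorder
print(workorder.hand_in())
```

```text
[0.55972036 0.18125084 0.008     ]
the job is handed in; nothing more can be done
None
```

I pressed both leaning bricks flat with the tamper, stood it back upright on the worktop and handed the job in at about 23 s of the 48 s allowed.

- **Pressing:** I gripped the tamper by its handle, centred it over the carrier and pressed straight down. The foot bottomed out on the bricks with its underside at about 30 mm. The wrist force was about 56 N vertically (63 N in total) at the end of that press.
- **Bricks:** In the last top and side views, all six lie flat and level. Only the tamper touched them.
- **Tamper:** It stands upright at about (0.560, 0.181) m, roughly 6 mm from where it started at (0.554, 0.180) m, with nearly the same heading. The gripper is open and well clear of it.
- **Tilt:** The wrist tilted by up to about 3° during the sideways moves, and was still about 1.5–2.5° off vertical while pressing and setting down. The foot settled flat on the worktop when I let go.

No check failed or disagreed with the others beyond that small tilt and the 6 mm offset.

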